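Bring the amber bay round and latch the carousel

ROBOT

A 7-joint arm with a two-finger parallel gripper is mounted at the origin on the work surface. World frame = base frame: x ahead of the robot, y to its left, z up, the work surface at z = 0. Lengths are in m, angles in rad, forces in N, time in s.
With the tool pointing down it reaches from about 0.425 to 0.875 m from the base axis. Payload 4.7 kg.
Tool frame: the origin (TCP) lies midway between the tips of the shut fingers; the grasp point (between the pads) lies 19 mm behind it; z points along the fingers, y is the line along which they close (so a half turn about z gives the same grasp; the last joint's range is limited). The gripper opens to 85 mm and grips with 20 to 120 N. Pads are 22 mm wide; open, the fingers measure 114 mm over their backs; the gripper's body (76 mm by 85 mm) begins 54 mm behind the grasp point. The pads swing forward as they close: fully open they stand 13 mm farther back than shut.
Start: joints at [1.222, 0.321, -0.07, 1.45, 0.023, 1.371, -0.057], TCP at [0.231, -0.608, 0.231] pointing down, gripper open.
Joint ranges: [-2.86, 2.86], [-0.3, 2.09], [-1.38, 1.24], [0.06, 2.45], [-1.56, 4.7], [0.09, 2.05], [-2.69, 2.69]. Speed limits (rad/s): [2.57, 2.57, 3.14, 3.14, 3.14, 3.14, 3.14].

INTERFACE

Orientations are given as a rotation vector (axis times angle).
In Python, from rig import * gives the robot as it stands.
- The arm moves only by the shell command python3 -m inch 'ROWS' [FORCE]. ROWS is JSON, a list of rows, each a list of 3 entries, a list of its own where there are three numbers: the shift along the tool's x, y, z normalised to -1 to 1, where 1 is 0.5 m, then the turn, a rotation vector about the tool's x, y, z normalised to -1 to 1, where 1 is pi/4 rad, then the finger opening in mm, from 0 to 85.4. A call has 1 to 10 rows; each row is the pose to reach, as a shift and turn from the pose commanded when the call began, along the tool's axes at that moment; what a row does not reach only later rows make up. A row lasts 1/12 s, in which the tool goes at most 41.7 mm and 7.16 degrees, less where a joint would pass 70% of its speed; a pose out of reach is approached as far as the arm can. A call with a number of a shift or a turn outside -1 to 1 is refused whole. A call with a gripper value outside its range is refused whole. The fingers move at their own pace and stop on an object; FORCE is the grip in N (left out, the last holds). Time passes only in rows, so rows that repeat a pose let the fingers close. It gives the time, the measured TCP pose, the force, the opening and the grip force at its end, in the units of the state.
- get_obs(): the state, without advancing time (a new reading comes with each control period).
- get_image(name): name is "scene" or "side" or "wrist"; returns the picture (384x512x3 uint8, blue, green, red); there is no depth.
- camera_model(name): a dict with "K" (3x3 intrinsics, pixels), "rvec" (rotation vector, rad) and "tvec" (3), from world to camera coordinates, as OpenCV has them; the wrist camera has in their place "T_tool_cam" (4x4, takes a point from camera to tool coordinates, whose origin is the TCP and whose axes are the flange's). Camera axes: x right, y down, z forward; pixel columns grow to the right and rows downward; lengths in m; the calibration is good to about 2 mm. The wrist camera is an equidistant fisheye: a pixel r from the principal point sees the ray r / f radians off the axis. A picture is of the moment at which its call begins: read the wrist's pose just before it. camera_model takes no time and is no camera call.
- close_job(): hands the job in; it is judged then, once.
Trained networks look in the newest picture that a camera, given by its name, has taken for a name from the list of things; names that differ only in an ending like _2 or _b are one class to them, and where a whole thing is asked for, a point or a joint stands for the part that bears it (a point fixed in the world has none). Each returns a list of dicts, best first, with "conf" (0 to 1); they miss things now and then, are a little off and sometimes report something else, mostly with a low value. They report only what shows in the picture. A call takes as long as a camera call.
- recognise(camera, name): "at" ([x, y, z] in m, in world coordinates, good to about 4 mm: the middle of the surface that is visible of it).
- pinpoint(camera, name): "at" ([x, y, z] in m, in world coordinates, good to about 4 mm: a listed point, or the origin of a listed thing).
The state is a dict: "time_s": time; "q": joint angles; "joint_velocities": joint speeds; "joint_torque": joint torques, N m; "tcp_pos": TCP position; "orientation": TCP orientation; "contact_force": force on the tool from outside, world axes, zero at the start; "wrist_torque": the same for the moment, N m; "finger_gap": finger opening in m; "grasp_force": force on a finger pad.
Only numpy, scipy, OpenCV 4.12 (cv2) and the standard library are available. Lean on these libraries where they do the work, as an engineer would, in place of code of your own. Each camera call takes 0.05 s, during which the arm holds its last target. There are 200 camera calls.

TASK

Push the chrome crank of the green parts carousel round until the notch of the amber-tabbed bay faces the latch post, then push the red-tipped latch lever over past its centre so that it snaps inwards and locks the carousel with that bay at the post. Use light pushes of the fingers only, leave every loose thing lying where it is, and finish clear of everything.

Things in the scene. Friction and masses are not known exactly. Their poses are not given: they have to be found in the camera images.
- carousel: fixed foot of the green parts carousel; origin on the table under the axle. Its latch post stands in its own -y direction (yaw varies). The tray on it is a dish of 216 mm diameter, rim 72 mm high, with six 60-degree bays, and a toothed ring (out to 134 mm from the axle, 48-62 mm high) with a 26 mm notch at the middle of each bay. It turns endlessly either way and stays where left
- axle (a point): point on the tray's vertical turning axis, 100 mm above the table at the top of the chrome hub; only the crank knob and the lever stand higher than this
- crank_knob (a point): centre, half-way up, of the chrome crank's upright cylindrical knob: 22 mm in diameter, from 99 to 145 mm above the table, on the crank arm (top at 99 mm) 75 mm from the axle. It is rigid with the tray, opposite the amber notch; about 1.6 N on it turns the tray. Bays and stock below it lie under 78 mm
- amber_notch (a point): centre of the amber bay's notch in the toothed ring, 122 mm from the axle, 62 mm above the table; it turns with the tray. Just inward of it on the rim is an amber tab 34 x 16 mm, and the bay is full of amber knobs
- latch_mark (a point): fixed point 122 mm from the axle towards the latch post, 62 mm above the table, where the latch's steel nose (8 mm thick) comes down into a notch. The nose enters freely when amber_notch is within about 9 mm of this point and centres itself up to about 15 mm; farther off it rides on a tooth and does not lock
- lever_tip (a point): centre of the red ball (24 mm) on top of the latch lever, a 10 mm rod 100 mm long on a level pivot 165 mm from the axle and 55 mm high between two green cheeks (44 mm wide over all, 68 mm high). It swings only towards and away from the axle: the ball goes from 208 mm (open) to 122 mm (locked) from the axle, 145 mm high at both ends, 155 mm upright
- lever (a joint): angle of the latch lever in rad: 0 = open, leaning out away from the axle; 0.45 = upright (centre); 0.9 = locked, leaning in over the ring. A spring drives it away from the centre to either end: up to about 2.7 N at the ball must be overcome to reach the centre, beyond which it snaps over by itself. The ball rises 10 mm on the way: push it with the fingertips only a little below it, as sloping finger backs can jam on it
- cassette_mid (a point): centre of a clear plastic data cassette, 100 x 64 x 12 mm, loose, lying flat; to be left alone
- pick_mid (a point): middle of a stainless dental pick, 160 mm long, 8 mm thick, lying along its own x near the carousel, loose; to be left alone
- knob_mid (a point): centre of a loose amber bakelite control knob, 38 mm in diameter, 22 mm high, on the table near the carousel; to be left alone
- nut_driver_mid (a point): middle of a chrome nut driver, 190 mm long, handle 26 mm thick, lying along its own x, loose; to be left alone
- spool_mid (a point): centre of a solder spool, 56 mm in diameter, 38 mm high, standing, loose; to be left alone
- flux_jar_mid (a point): centre of a small amber glass jar, 48 mm in diameter, 50 mm high, loose; to be left alone

How it is judged:
On the way, in this order (a step that is already met when the one before it is completed fails the run):
1. the amber notch stands at the latch post while the lever is still open (horizontal distance between amber_notch and latch_mark below 0.016 m and value of joint lever below 0.25 rad), for 0.2 s.
2. the lever has snapped over and locked (value of joint lever above 0.8 rad), for 0.2 s.
At the end, for the whole second after the job is handed in: the lever is locked (joint above 0.8 of 0.9 rad), the amber notch is within 16 mm of latch_mark, and every loose thing is within 20 mm of where it lay (value of joint lever above 0.8 rad and horizontal distance between amber_notch and latch_mark below 0.016 m and distance of each of cassette_mid, pick_mid, knob_mid, nut_driver_mid, spool_mid, flux_jar_mid from where it was at the start of the episode below 0.02 m); the robot touches nothing.
It fails at once if a loose thing is lifted, carried or knocked away (moved more than 20 mm) (distance of any of cassette_mid, pick_mid, knob_mid, nut_driver_mid, spool_mid, flux_jar_mid from where it was at the start of the episode above 0.02 m).
It fails at once if the carousel, its crank or its lever is gripped hard or forced (more than 35 N) (contact force between any of the fingers, the arm and carousel above 35 N).
It also fails if it takes over 64 s, if anything falls off the work surface, if the arm or the gripper's body presses on something with over 40 N, if the wrist force passes 120 N, or if a joint passes its speed limit or range.

## Working session

There is one attempt and no reset: what is moved stays moved. The work goes in short steps, Python scripts to look and compute and a shell command to move; the robot and the scene stay as the last step left them, time stands still between calls to the robot, and variables do not carry over. Pictures are saved under pics/ and viewed, at most 10 in all, crops included, and the job is handed in when it is done.

```bash
mkdir -p pics
cat > h.py <<'E'
from rig import *
import numpy as np, cv2
from scipy.spatial.transform import Rotation as R
def rows_for(p):
    o=get_obs(); M=R.from_rotvec(o["orientation"]).as_matrix()
    return M.T@(np.array(p)-o["tcp_pos"])/0.5
E
python3 - <<'E'
from h import *
np.set_printoptions(precision=4,suppress=True)
o=get_obs(); print(o["time_s"],o["tcp_pos"],R.from_rotvec(o["orientation"]).as_matrix(),o["finger_gap"])
for c in ["scene","side"]:
    cv2.imwrite(f"pics/{c}0.png",get_image(c))
    for n in ["carousel","axle","crank_knob","amber_notch","latch_mark","lever_tip","cassette_mid","pick_mid","knob_mid","nut_driver_mid","spool_mid","flux_jar_mid"]:
        print(c,n,[(np.round(d["at"],3).tolist(),round(d["conf"],2)) for d in pinpoint(c,n)[:2]])
a,b=cv2.imread("pics/scene0.png"),cv2.imread("pics/side0.png")
cv2.imwrite("pics/both0.png",cv2.resize(np.vstack([a,b]),(400*1,600)))
E
```

```text
0.0 [ 0.2304 -0.6072  0.2302] [[ 0.9349  0.3549 -0.0008]
 [ 0.3549 -0.9349  0.0017]
 [-0.0001 -0.0019 -1.    ]] 0.08529628343806558
scene carousel [([0.563, 0.078, 0.0], 0.69), ([0.487, 0.09, 0.122], 0.67)]
scene axle [([0.557, 0.077, 0.1], 0.67), ([0.574, -0.511, 0.03], 0.32)]
scene crank_knob [([0.486, 0.09, 0.124], 0.81), ([0.458, 0.389, 0.008], 0.52)]
scene amber_notch [([0.683, 0.056, 0.063], 0.56)]
scene latch_mark [([0.597, -0.036, 0.064], 0.59)]
scene lever_tip [([0.627, -0.119, 0.148], 0.46)]
scene cassette_mid [([0.461, 0.387, 0.006], 0.84)]
scene pick_mid [([0.729, -0.084, 0.005], 0.53)]
scene knob_mid [([0.506, -0.14, 0.014], 0.5)]
scene nut_driver_mid [([0.364, -0.48, 0.011], 0.54)]
scene spool_mid [([0.585, 0.406, 0.017], 0.82)]
scene flux_jar_mid [([0.577, -0.511, 0.029], 0.76), ([0.586, 0.407, 0.02], 0.31)]
side carousel [([0.562, 0.08, -0.001], 0.73)]
side axle [([0.56, 0.084, 0.101], 0.61)]
side crank_knob [([0.488, 0.092, 0.125], 0.81), ([0.51, -0.135, 0.008], 0.7)]
side amber_notch [([0.677, 0.054, 0.06], 0.84)]
side latch_mark [([0.595, -0.035, 0.058], 0.92)]
side lever_tip [([0.627, -0.119, 0.145], 0.72), ([0.507, -0.132, 0.007], 0.61)]
side cassette_mid [([0.461, 0.392, 0.004], 0.77)]
side pick_mid [([0.726, -0.086, 0.006], 0.57), ([0.508, -0.135, 0.008], 0.47)]
side knob_mid [([0.508, -0.133, 0.007], 0.46), ([0.628, -0.118, 0.144], 0.45)]
side nut_driver_mid [([0.357, -0.485, 0.016], 0.76)]
side spool_mid [([0.584, 0.407, 0.016], 0.94)]
side flux_jar_mid [([0.577, -0.508, 0.028], 0.63)]
```

View pics/scene0.png

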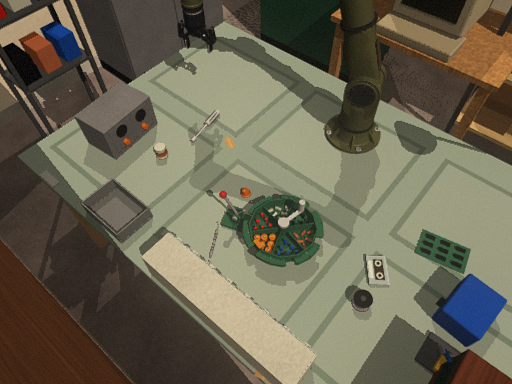

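View pics/side0.png

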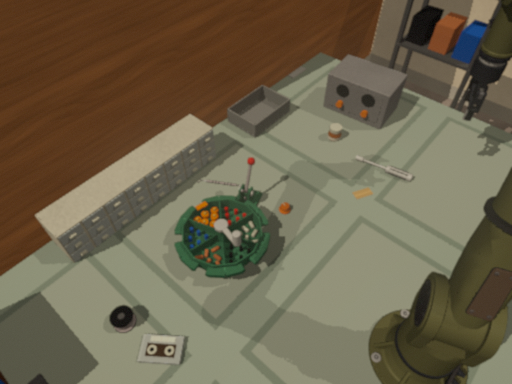

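The scene view shows the amber bay on the far side at about (263,242), with the crank knob at (301,204) towards the robot. The red ball is at (223,194) and the loose amber knob at (245,191). The side view agrees, with the ball at (251,160) and the crank knob at (236,238).

The networks' points fit the stated radii: knob 75 mm, notch 122 mm, ball 208 mm. The tray has to turn about 62° clockwise. I'll straddle the crank knob with the fingers open and drive it round.

```bash
python3 -m inch '[[[0.18,-0.12,0],[0,0,0.1],60],[[0.3,-0.2,0],[0,0,0.2],60],[[0.4,-0.27,0],[0,0,0.3],60],[[0.5,-0.34,0],[0,0,0.4],60],[[0.6,-0.41,0],[0,0,0.5],60],[[0.68,-0.46,0],[0,0,0.6],60],[[0.72,-0.49,0],[0,0,0.68],60],[[0.72,-0.49,0],[0,0,0.68],60],[[0.72,-0.49,0],[0,0,0.68],60],[[0.72,-0.49,0],[0,0,0.68],60]]'
python3 - <<'E'
from h import *
np.set_printoptions(precision=4,suppress=True)
o=get_obs(); print(o["time_s"],o["tcp_pos"],R.from_rotvec(o["orientation"]).as_matrix()[:,1],o["q"])
A=[];K=[];N=[]
for c in ["scene","side"]:
  for i in range(2):
    get_image(c)
    for n in ["axle","crank_knob","amber_notch","latch_mark","lever_tip"]:
        d=pinpoint(c,n); print(c,n,[(np.round(e["at"],3).tolist(),round(e["conf"],2)) for e in d[:1]])
print(rows_for([0.487,0.091,0.23]))
E
```

```text
time_s: 2.13
tcp_pos: [0.4704, -0.2646, 0.2317]
orientation: [3.129, -0.269, 0.001]
contact_force: [0.7, 0.3, 0.2]
finger_gap: 0.0603
grasp_force: 0.0
2.1333 [ 0.4704 -0.2646  0.2317] [-0.1706 -0.9853  0.0007] [ 0.7577  0.1007 -0.3147  1.717   0.0326  1.3279 -1.3056]
scene axle [([0.555, 0.077, 0.099], 0.95)]
scene crank_knob [([0.489, 0.089, 0.125], 0.65)]
scene amber_notch []
scene latch_mark [([0.601, -0.037, 0.064], 0.95)]
scene lever_tip [([0.628, -0.122, 0.147], 0.69)]
scene axle [([0.486, 0.089, 0.122], 0.65)]
scene crank_knob []
scene amber_notch [([0.678, 0.05, 0.062], 0.73)]
scene latch_mark [([0.599, -0.04, 0.065], 0.91)]
scene lever_tip [([0.627, -0.121, 0.148], 0.49)]
side axle [([0.558, 0.082, 0.101], 0.82)]
side crank_knob [([0.488, 0.093, 0.124], 0.96)]
side amber_notch [([0.678, 0.055, 0.062], 0.7)]
side latch_mark [([0.595, -0.037, 0.055], 0.63)]
side lever_tip [([0.563, 0.078, -0.004], 0.69)]
side axle [([0.56, 0.083, 0.099], 0.68)]
side crank_knob [([0.486, 0.095, 0.127], 0.76)]
side amber_notch [([0.678, 0.059, 0.061], 0.83)]
side latch_mark [([0.594, -0.035, 0.057], 0.62)]
side lever_tip [([0.628, -0.118, 0.144], 0.61)]
[-0.0873 -0.7101  0.0026]
```

```bash
for i in 1 2 3; do python3 -m inch '[[[0,0,0],[0,0,-0.15],60],[[0,0,0],[0,0,-0.3],60],[[0,0,0],[0,0,-0.45],60],[[0,0,0],[0,0,-0.6],60],[[0,0,0],[0,0,-0.75],60],[[0,0,0],[0,0,-0.9],60],[[0,0,0],[0,0,-1],60],[[0,0,0],[0,0,-1],60]]' | tail -0; done
python3 - <<'E'
from h import *
o=get_obs(); print(o["tcp_pos"],o["q"],R.from_rotvec(o["orientation"]).as_matrix()[:,1],rows_for([0.487,0.091,0.2]))
E
```

```text
[ 0.469552   -0.26634108  0.23133281] [ 0.8720896   0.10993709 -0.43436284  1.71278736  0.04765929  1.32919585
  1.040831  ] [ 8.18383049e-01  5.74673111e-01 -3.76565678e-05] [0.56483667 0.43926927 0.0625887 ]Exception ignored on flushing sys.stdout:
BrokenPipeError: [Errno 32] Broken pipe
Exception ignored on flushing sys.stdout:
BrokenPipeError: [Errno 32] Broken pipe
Exception ignored on flushing sys.stdout:
BrokenPipeError: [Errno 32] Broken pipe
```

```bash
python3 -m inch '[[[0.06,0.045,0],[0,0,-0.1],60],[[0.12,0.09,0],[0,0,-0.2],60],[[0.18,0.14,0],[0,0,-0.3],60],[[0.24,0.185,0],[0,0,-0.42],60],[[0.3,0.23,0],[0,0,-0.54],60],[[0.36,0.275,0],[0,0,-0.66],60],[[0.42,0.32,0],[0,0,-0.78],60],[[0.48,0.37,0],[0,0,-0.9],60],[[0.53,0.41,0],[0,0,-1],60],[[0.565,0.439,0],[0,0,-1],60]]'
python3 -m inch '[[[0,0,0],[0,0,0],60],[[0,0,0],[0,0,0],60]]'
python3 - <<'E'
from h import *
np.set_printoptions(precision=4,suppress=True)
o=get_obs(); print(o["tcp_pos"],o["q"],R.from_rotvec(o["orientation"]).as_matrix()[:,1],rows_for([0.487,0.091,0.2]))
cv2.imwrite("pics/w1.png",get_image("wrist"))
for n in ["axle","crank_knob","amber_notch","latch_mark","lever_tip"]:
    d=pinpoint("wrist",n); print(n,[(np.round(e["at"],3).tolist(),round(e["conf"],2)) for e in d[:1]])
E
```

```text
time_s: 6.17
tcp_pos: [0.4857, 0.095, 0.2318]
orientation: [0.266, 3.129, 0.001]
contact_force: [0.5, 0.1, 0.7]
finger_gap: 0.06
grasp_force: 0.0
time_s: 6.33
tcp_pos: [0.486, 0.0925, 0.2314]
orientation: [0.27, 3.13, -0.0]
contact_force: [0.6, -1.5, 0.1]
finger_gap: 0.06
grasp_force: 0.0
[0.486  0.0925 0.2314] [ 0.5388  0.0224 -0.7826  1.8024  0.0164  1.3232  1.1511] [ 0.1712  0.9852 -0.0001] [-0.0025 -0.0026  0.0628]
axle [([0.558, 0.084, 0.103], 0.71)]
crank_knob [([0.488, 0.093, 0.121], 0.83)]
amber_notch [([0.678, 0.056, 0.065], 0.69)]
latch_mark []
lever_tip []
```

View pics/w1.png

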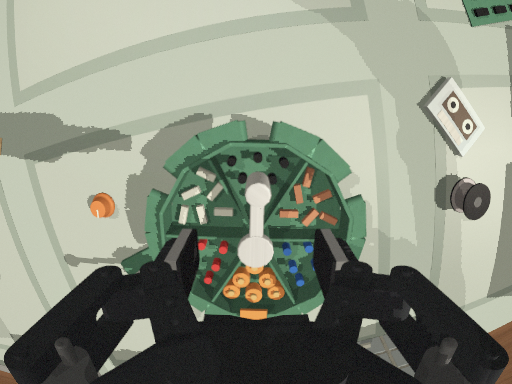

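The wrist view shows the crank knob at (258,188), centred between the fingers in the picture columns, with the hub at (255,250) and the amber tab at (253,314). This agrees with the networks, so I'll descend.

```bash
python3 -m inch '[[[0.001,0,0.03],[0,0,0],60],[[0.001,0,0.06],[0,0,0],60],[[0.001,0,0.09],[0,0,0],60],[[0.001,0,0.12],[0,0,0],60],[[0.001,0,0.15],[0,0,0],60],[[0.001,0,0.18],[0,0,0],60],[[0.001,0,0.21],[0,0,0],60],[[0.001,0,0.235],[0,0,0],60],[[0.001,0,0.235],[0,0,0],60]]'
python3 - <<'E'
from h import *
np.set_printoptions(precision=4,suppress=True)
o=get_obs(); p=o["tcp_pos"];M=R.from_rotvec(o["orientation"]).as_matrix(); print(p,M[:,1],o["contact_force"])
ax=np.array([.559,.081]); 
# tool centre leads? trailing-finger pad (30mm behind) pushes knob (11mm radius): centre is 19mm ahead of knob along tangent
a0=170.5
for d in range(0,64,7):
    a=np.radians(a0-d); k=ax+.075*np.array([np.cos(a),np.sin(a)]); t=np.array([np.sin(a),-np.cos(a)])
    g=np.r_[k+t*.019,.113]; print(d,(M.T@(g-p)/.5)[:2], d/45)
E
```

```text
time_s: 7.38
tcp_pos: [0.4839, 0.0901, 0.1113]
orientation: [-0.271, -3.125, 0.001]
contact_force: [0.2, 0.1, -0.5]
finger_gap: 0.06
grasp_force: 0.0
[0.4839 0.0901 0.1113] [ 0.172   0.9851 -0.001 ] [ 0.1964  0.1146 -0.4866]
0 [-0.0008  0.0449] 0.0
7 [-0.0064  0.063 ] 0.15555555555555556
14 [-0.0142  0.0802] 0.3111111111111111
21 [-0.024   0.0963] 0.4666666666666667
28 [-0.0357  0.1112] 0.6222222222222222
35 [-0.0492  0.1244] 0.7777777777777778
42 [-0.0641  0.136 ] 0.9333333333333333
49 [-0.0804  0.1456] 1.0888888888888888
56 [-0.0977  0.1532] 1.2444444444444445
63 [-0.1158  0.1586] 1.4
```

```bash
python3 -m inch '[[[0,0.01,0],[0,0,0],60],[[0,0.02,0],[0,0,0],60],[[-0.001,0.03,0],[0,0,0],60],[[-0.001,0.038,0],[0,0,0],60],[[-0.001,0.045,0],[0,0,0],60],[[-0.003,0.054,0],[0,0,0.08],60],[[-0.006,0.063,0],[0,0,0.156],60],[[-0.01,0.072,0],[0,0,0.233],60],[[-0.014,0.08,0],[0,0,0.311],60],[[-0.014,0.08,0],[0,0,0.311],60]]'
cat > chk.py <<'E'
from h import *
import sys
np.set_printoptions(precision=4,suppress=True)
o=get_obs(); p=np.array(o["tcp_pos"]);M=R.from_rotvec(o["orientation"]).as_matrix(); print(p,M[:,1],o["contact_force"],o["time_s"])
ax=np.array([.559,.081])
for c in ["scene","side","wrist"]:
    get_image(c)
    for n in ["crank_knob","amber_notch"]:
        d=pinpoint(c,n)
        if d: q=np.array(d[0]["at"]); v=q[:2]-ax; print(c,n,q,round(d[0]["conf"],2),"r",np.hypot(*v),"ang",np.degrees(np.arctan2(v[1],v[0])))
y=M[:,1]; a0=90+np.degrees(np.arctan2(y[1],y[0]))  # knob angle for aligned tool
for d in range(0,57,7):
    a=np.radians(a0-d); k=ax+.075*np.array([np.cos(a),np.sin(a)]); t=np.array([np.sin(a),-np.cos(a)])
    g=np.r_[k+t*.019,p[2]]; print(round(a0-d,1),(M.T@(g-p)/.5)[:2], d/45)
E
python3 chk.py
```

```text
time_s: 8.22
tcp_pos: [0.5, 0.1302, 0.1142]
orientation: [0.649, 3.073, 0.001]
contact_force: [-0.1, 0.1, 0.5]
finger_gap: 0.0603
grasp_force: 0.0
[0.5    0.1302 0.1142] [0.4044 0.9146 0.0008] [-0.1225  0.1382  0.5058] 8.2167
scene crank_knob [0.4944 0.1087 0.1224] 0.92 r 0.0702883347362847 ang 156.79070599693534
scene amber_notch [0.6687 0.0232 0.0644] 0.73 r 0.1239956854088076 ang -27.78436598916789
side crank_knob [0.4948 0.1118 0.1228] 0.96 r 0.07120589863206561 ang 154.3706007347405
side amber_notch [0.668  0.0238 0.0609] 0.78 r 0.12309687242168257 ang -27.689170035470745
wrist crank_knob [0.4953 0.1137 0.1203] 0.72 r 0.0716029329008247 ang 152.82658427133813
156.1 [ 0.0023 -0.0042] 0.0
149.1 [-0.0034  0.0138] 0.15555555555555556
142.1 [-0.0113  0.0309] 0.3111111111111111
135.1 [-0.0212  0.047 ] 0.4666666666666667
128.1 [-0.0331  0.0618] 0.6222222222222222
121.1 [-0.0466  0.0749] 0.7777777777777778
114.1 [-0.0616  0.0864] 0.9333333333333333
107.1 [-0.0779  0.0959] 1.0888888888888888
100.1 [-0.0953  0.1034] 1.2444444444444445
```

The tray is turning: the amber notch is at −27° and the target is about −72°.

```bash
python3 -m inch '[[[0,0.005,0],[0,0,0.08],60],[[-0.0035,0.014,0],[0,0,0.156],60],[[-0.007,0.0225,0],[0,0,0.233],60],[[-0.0113,0.031,0],[0,0,0.311],60],[[-0.016,0.039,0],[0,0,0.39],60],[[-0.0212,0.047,0],[0,0,0.467],60],[[-0.027,0.0545,0],[0,0,0.545],60],[[-0.033,0.062,0],[0,0,0.622],60],[[-0.04,0.0685,0],[0,0,0.7],60],[[-0.0466,0.075,0],[0,0,0.778],60]]'
python3 chk.py
```

```text
time_s: 9.5
tcp_pos: [0.5352, 0.154, 0.1136]
orientation: [-1.546, -2.733, 0.003]
contact_force: [-1.5, -0.9, 0.8]
finger_gap: 0.0597
grasp_force: 1.0
[0.5352 0.154  0.1136] [ 0.857   0.5153 -0.0021] [-1.5306 -0.9117  0.8157] 9.5
scene crank_knob [0.521  0.1392 0.1222] 0.89 r 0.06950712193725188 ang 123.14136175198382
scene amber_notch [ 0.6279 -0.0254  0.0599] 0.6 r 0.1267602855787253 ang -57.07466661086944
side crank_knob [0.5194 0.1458 0.1216] 0.89 r 0.0759420831950244 ang 121.42956561483857
side amber_notch [ 0.6226 -0.0227  0.0609] 0.84 r 0.12164970201360954 ang -58.47889339220586
wrist crank_knob [0.5244 0.1408 0.1192] 0.84 r 0.06908834923487465 ang 120.05347317571669
121.0 [0.0004 0.0036] 0.0
114.0 [-0.0053  0.0216] 0.15555555555555556
107.0 [-0.0132  0.0387] 0.3111111111111111
100.0 [-0.0232  0.0548] 0.4666666666666667
93.0 [-0.035   0.0696] 0.6222222222222222
86.0 [-0.0485  0.0828] 0.7777777777777778
79.0 [-0.0636  0.0942] 0.9333333333333333
72.0 [-0.0799  0.1037] 1.0888888888888888
65.0 [-0.0972  0.1112] 1.2444444444444445
```

```bash
python3 -m inch '[[[-0.002,0.01,0],[0,0,0.07],60],[[-0.005,0.018,0],[0,0,0.14],60],[[-0.007,0.026,0],[0,0,0.2],60],[[-0.01,0.032,0],[0,0,0.25],60],[[-0.012,0.036,0],[0,0,0.29],60],[[-0.012,0.036,0],[0,0,0.29],60]]'
cat >> chk.py <<'E'
for c in ["scene","side","wrist"]*2:
    get_image(c)
    for n in ["amber_notch","latch_mark","lever_tip"]:
        d=pinpoint(c,n)
        if d: q=np.array(d[0]["at"]); v=q[:2]-ax; print(c,n,q,round(d[0]["conf"],2),"r",np.hypot(*v),"ang",np.degrees(np.arctan2(v[1],v[0])))
E
python3 chk.py
```

```text
time_s: 10.45
tcp_pos: [0.5545, 0.1582, 0.1137]
orientation: [-1.845, -2.543, 0.0]
contact_force: [-0.0, 0.6, -0.3]
finger_gap: 0.0598
grasp_force: 0.0
[0.5545 0.1582 0.1137] [ 0.9506  0.3105 -0.0001] [-0.0444  0.5888 -0.3466] 10.45
scene crank_knob [0.5388 0.146  0.1217] 0.68 r 0.06806643813216616 ang 107.26363697844525
scene amber_notch [ 0.5997 -0.0366  0.0596] 0.78 r 0.1244437623989246 ang -70.90985481334938
side crank_knob [0.5385 0.1484 0.1214] 0.58 r 0.07044863376957713 ang 106.91736443471204
side amber_notch [ 0.5971 -0.0372  0.0618] 0.87 r 0.12418876760802482 ang -72.13405090754814
wrist crank_knob [0.5377 0.1489 0.1211] 0.86 r 0.07116249011944428 ang 107.41646447520894
108.1 [ 0.0004 -0.0014] 0.0
101.1 [-0.0054  0.0166] 0.15555555555555556
94.1 [-0.0133  0.0338] 0.3111111111111111
87.1 [-0.0232  0.0498] 0.4666666666666667
80.1 [-0.035   0.0646] 0.6222222222222222
73.1 [-0.0486  0.0778] 0.7777777777777778
66.1 [-0.0636  0.0892] 0.9333333333333333
59.1 [-0.0799  0.0987] 1.0888888888888888
52.1 [-0.0973  0.1062] 1.2444444444444445
scene amber_notch [ 0.5987 -0.0386  0.063 ] 0.
[... 268 characters left out ...]
0587] 0.63 r 0.12010345540408068 ang -71.65556576135728
side lever_tip [ 0.6283 -0.1186  0.1453] 0.55 r 0.21128807349209275 ang -70.85328571262374
scene amber_notch [ 0.5995 -0.0407  0.0626] 0.97 r 0.1282619974895136 ang -71.59330353155008
scene latch_mark [ 0.5985 -0.0351  0.0634] 0.73 r 0.12263547610703845 ang -71.21046604222417
scene lever_tip [ 0.7272 -0.0877  0.0044] 0.58 r 0.23822453693941767 ang -45.08503374509701
side amber_notch [ 0.5968 -0.0355  0.0643] 0.85 r 0.12247893696468791 ang -72.02364431821162
side latch_mark [ 0.5979 -0.0337  0.0589] 0.79 r 0.12111688569311875 ang -71.26585922548438
side lever_tip [ 0.6293 -0.1185  0.1443] 0.53 r 0.21152385208292704 ang -70.58851314131645
```

The amber notch is at −71.7° and the latch post at −71.4°, about 1 mm apart. Next I back off the pad, rise clear and shut the fingers. The tool's x axis already points inward along the latch direction.

```bash
python3 -m inch '[[[0,-0.012,0],[0,0,0],60],[[0,-0.024,0],[0,0,0],60],[[0,-0.034,0],[0,0,0],60],[[0,-0.034,-0.03],[0,0,0],60],[[0,-0.034,-0.08],[0,0,0],60],[[0,-0.034,-0.14],[0,0,0],60],[[0,-0.034,-0.2],[0,0,0],60],[[0,-0.034,-0.24],[0,0,0],60],[[0,-0.034,-0.24],[0,0,0],60]]'
python3 - <<'E'
from h import *
np.set_printoptions(precision=4,suppress=True)
a=np.radians(-71.4); d=np.array([np.cos(a),np.sin(a)]); ax=np.array([.559,.081])
M=R.from_rotvec(get_obs()["orientation"]).as_matrix(); print(M[:,0])
for r in [.27,.18]:
  g=ax+r*d; print(r,g,rows_for(np.r_[g,.23]))
for c in ["scene","side"]:
    get_image(c)
    for n in ["amber_notch","lever_tip"]:
        e=pinpoint(c,n); print(c,n,e and (e[0]["at"],e[0]["conf"]))
E
```

```text
time_s: 12.85
tcp_pos: [0.5401, 0.1541, 0.239]
orientation: [1.84, 2.539, 0.009]
contact_force: [1.1, 0.4, 0.2]
finger_gap: 0.0602
grasp_force: 0.0
[-0.3113  0.9503 -0.0017]
0.27 [ 0.6451 -0.1749] [-0.6906 -0.0053  0.019 ]
0.18 [ 0.6164 -0.0896] [-0.5106 -0.0068  0.0187]
scene amber_notch ([0.5932, -0.0384, 0.0633], 0.68)
scene lever_tip ([0.7292, -0.0864, 0.0063], 0.73)
side amber_notch ([0.5979, -0.0349, 0.061], 0.9)
side lever_tip ([0.6264, -0.1168, 0.1471], 0.55)
```

```bash
python3 -m inch '[[[-0.06,0,0],[0,0,0],0],[[-0.13,0,0],[0,0,0],0],[[-0.21,0,0],[0,0,0],0],[[-0.29,-0.002,0],[0,0,0],0],[[-0.37,-0.003,0],[0,0,0],0],[[-0.45,-0.005,0],[0,0,0],0],[[-0.53,-0.005,0],[0,0,0],0],[[-0.61,-0.005,0],[0,0,0],0],[[-0.67,-0.005,0],[0,0,0],0],[[-0.7,-0.005,0],[0,0,0],0]]' 20
python3 -m inch '[[[0,0,0.04],[0,0,0],0],[[0,0,0.08],[0,0,0],0],[[0,0,0.12],[0,0,0],0],[[0,0,0.16],[0,0,0],0],[[0,0,0.2],[0,0,0],0],[[0,0,0.206],[0,0,0],0],[[0,0,0.206],[0,0,0],0]]'
python3 - <<'E'
from h import *
np.set_printoptions(precision=4,suppress=True)
a=np.radians(-71.4); d=np.array([np.cos(a),np.sin(a)]); ax=np.array([.559,.081])
o=get_obs();v=o["tcp_pos"][:2]-ax;print(o["tcp_pos"],"radial",v@d,"lat",v@[-d[1],d[0]])
for c in ["scene","side"]:
    im=get_image(c); cv2.imwrite(f"pics/{c}1.png",im)
    m=camera_model(c);px=cv2.projectPoints(np.array([[.626,-.118,.145]]),m["rvec"],m["tvec"],m["K"],None)[0].ravel();x,y=px.astype(int);print(px)
    cv2.imwrite(f"pics/{c}1c.png",cv2.resize(im[max(y-60,0):y+60,max(x-60,0):x+60],(400,400),interpolation=cv2.INTER_CUBIC))
    for n in ["amber_notch","lever_tip"]:
        e=pinpoint(c,n); print(c,n,e and (e[0]["at"],e[0]["conf"]))
cv2.imwrite("pics/c1.png",np.hstack([cv2.imread("pics/scene1c.png"),cv2.imread("pics/side1c.png")]))
E
```

```text
time_s: 13.98
tcp_pos: [0.6441, -0.1865, 0.2315]
orientation: [-1.851, -2.537, 0.005]
contact_force: [-0.2, -0.2, 0.8]
finger_gap: -0.0001
grasp_force: 0.0
time_s: 14.57
tcp_pos: [0.6432, -0.179, 0.1285]
orientation: [-1.839, -2.541, 0.002]
contact_force: [0.4, 0.4, 0.4]
finger_gap: -0.0002
grasp_force: 0.0
[ 0.6432 -0.179   0.1285] radial 0.27323331994871 lat -0.003099622153192907
[222.1654 193.3619]
scene amber_notch ([0.5982, -0.0397, 0.0643], 0.84)
scene lever_tip ([0.4585, 0.3877, 0.0056], 0.57)
[251.1713 160.856 ]
side amber_notch ([0.5991, -0.0339, 0.0627], 0.94)
side lever_tip ([0.6243, -0.1175, 0.144], 0.7)
```

View pics/c1.png

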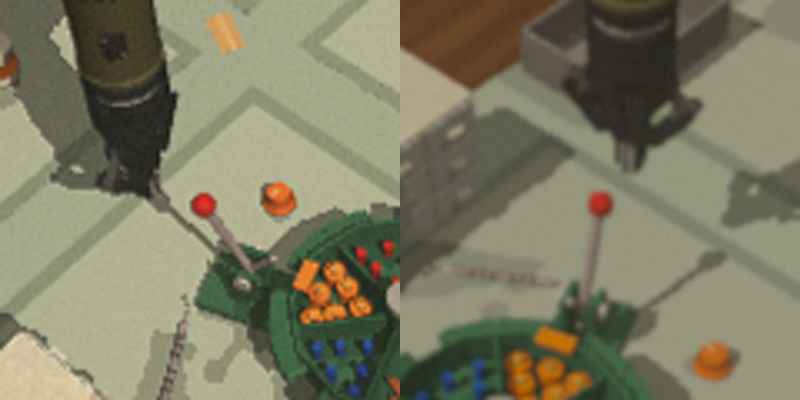

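The crops show the amber tab facing the post, the red ball still open at (204,205) and (600,204), and the fingers outside it and in line. Now I push inward along tool +x.

```bash
python3 -m inch '[[[0.012,0.003,-0.008],[0,0,0],0],[[0.024,0.006,-0.008],[0,0,0],0],[[0.036,0.006,-0.008],[0,0,0],0],[[0.048,0.006,-0.008],[0,0,0],0],[[0.06,0.006,-0.008],[0,0,0],0],[[0.07,0.006,-0.008],[0,0,0],0],[[0.08,0.006,-0.008],[0,0,0],0],[[0.09,0.006,-0.008],[0,0,0],0],[[0.1,0.006,-0.008],[0,0,0],0],[[0.11,0.006,-0.008],[0,0,0],0]]'
cat > c2.py <<'E'
from h import *
np.set_printoptions(precision=4,suppress=True)
a=np.radians(-71.4); d=np.array([np.cos(a),np.sin(a)]); ax=np.array([.559,.081])
o=get_obs();v=o["tcp_pos"][:2]-ax;print(o["tcp_pos"],"radial",v@d,"lat",v@[-d[1],d[0]],o["contact_force"])
for c in ["scene","side"]:
    get_image(c)
    for n in ["amber_notch","lever_tip"]:
        e=pinpoint(c,n)
        if e: v=np.array(e[0]["at"][:2])-ax; print(c,n,np.array(e[0]["at"]),e[0]["conf"],"radial",v@d,"lat",v@[-d[1],d[0]])
E
python3 c2.py
```

```text
time_s: 15.7
tcp_pos: [0.6313, -0.1293, 0.1361]
orientation: [1.844, 2.538, -0.001]
contact_force: [1.5, -3.3, 3.6]
finger_gap: -0.0
grasp_force: 1.9
[ 0.6313 -0.1293  0.1361] radial 0.22240976153363431 lat 0.00142661557594282 [ 1.5121 -3.2577  3.6146]
scene amber_notch [ 0.5969 -0.039   0.0617] 0.9 radial 0.1258207670235471 lat -0.0023546943764051385
scene lever_tip [ 0.6233 -0.1101  0.1536] 0.48 radial 0.2016276267406977 lat -1.161524324485945e-05
side amber_notch [ 0.5994 -0.0349  0.057 ] 0.56 radial 0.12273231481575302 lat 0.0013224598167409663
side lever_tip [ 0.6236 -0.1032  0.1519] 0.51 radial 0.19518371250442101 lat 0.0024735345139147717
```

```bash
python3 -m inch '[[[0.01,0,0],[0,0,0],0],[[0.02,0,0],[0,0,0],0],[[0.03,0,0],[0,0,0],0],[[0.04,0,0],[0,0,0],0],[[0.05,0,0],[0,0,0],0],[[0.06,0,0],[0,0,0],0],[[0.07,0,0],[0,0,0],0],[[0.08,0,0],[0,0,0],0],[[0.088,0,0],[0,0,0],0],[[0.088,0,0],[0,0,0],0]]'
python3 c2.py
```

```text
time_s: 16.83
tcp_pos: [0.6164, -0.0836, 0.1348]
orientation: [-1.841, -2.545, -0.001]
contact_force: [0.7, 0.7, -0.9]
finger_gap: -0.0003
grasp_force: 0.0
[ 0.6164 -0.0836  0.1348] radial 0.17432354221517513 lat 0.0019403633355354326 [ 0.707   0.7064 -0.8823]
scene amber_notch [ 0.5987 -0.0373  0.0619] 0.85 radial 0.12478368748326736 lat -0.00010648041258114278
scene lever_tip [ 0.5987 -0.036   0.149 ] 0.66 radial 0.12355158855025489 lat 0.000308166689506351
side amber_notch [ 0.5986 -0.035   0.0586] 0.78 radial 0.12257192420931551 lat 0.0005323491578034694
side lever_tip [ 0.5606  0.0777 -0.0054] 0.68 radial 0.0036379706479085215 lat 0.0004638637353316458
```

The lever has snapped over, with the ball 123 mm from the axle against 122 mm for locked. I'll back out and rise.

```bash
python3 -m inch '[[[-0.03,0,0],[0,0,0],0],[[-0.06,0,0],[0,0,0],0],[[-0.1,0,-0.04],[0,0,0],0],[[-0.14,0,-0.1],[0,0,0],0],[[-0.18,0,-0.16],[0,0,0],0],[[-0.22,0,-0.22],[0,0,0],0],[[-0.25,0,-0.26],[0,0,0],0],[[-0.25,0,-0.26],[0,0,0],0],[[-0.25,0,-0.26],[0,0,0],0],[[-0.25,0,-0.26],[0,0,0],0]]'
python3 c2.py
python3 - <<'E'
from h import *
ims=[]
for c in ["scene","side"]:
    im=get_image(c)
    m=camera_model(c);x,y=cv2.projectPoints(np.array([[.6,-.05,.1]]),m["rvec"],m["tvec"],m["K"],None)[0].ravel().astype(int)
    ims.append(cv2.resize(im[y-60:y+60,x-60:x+60],(400,400),interpolation=cv2.INTER_CUBIC))
    for n in ["cassette_mid","pick_mid","knob_mid","nut_driver_mid","spool_mid","flux_jar_mid"]:
        e=pinpoint(c,n); print(c,n,e and np.round(e[0]["at"],3))
cv2.imwrite("pics/c3.png",np.hstack(ims))
E
```

```text
time_s: 17.97
tcp_pos: [0.6552, -0.2047, 0.2634]
orientation: [-1.844, -2.541, 0.001]
contact_force: [0.4, -0.1, -0.5]
finger_gap: -0.0001
grasp_force: 0.0
[ 0.6552 -0.2047  0.2634] radial 0.3014494252412318 lat 3.2556417745552906e-06 [ 0.3564 -0.0701 -0.4785]
scene amber_notch [ 0.5985 -0.0375  0.0625] 0.94 radial 0.12490944930340966 lat -0.0003598259564426556
scene lever_tip [ 0.6023 -0.0386  0.1483] 0.69 radial 0.12716403992975286 lat 0.0028908387613658113
side amber_notch [ 0.598  -0.0354  0.0609] 0.57 radial 0.12275965598774048 lat -0.0001638956119215522
side lever_tip [ 0.5994 -0.0369  0.1466] 0.52 radial 0.12462785163577218 lat 0.0006845411981448261
scene cassette_mid [0.461 0.386 0.007]
scene pick_mid [ 0.727 -0.086  0.004]
scene knob_mid [ 0.506 -0.14   0.015]
scene nut_driver_mid [ 0.361 -0.481  0.012]
scene spool_mid [0.585 0.409 0.018]
scene flux_jar_mid []
side cassette_mid [0.461 0.393 0.006]
side pick_mid [ 0.725 -0.085  0.003]
side knob_mid [ 0.506 -0.135  0.008]
side nut_driver_mid [ 0.359 -0.483  0.018]
side spool_mid [ 0.598 -0.034  0.148]
side flux_jar_mid [ 0.577 -0.504  0.027]
```

View pics/c3.png

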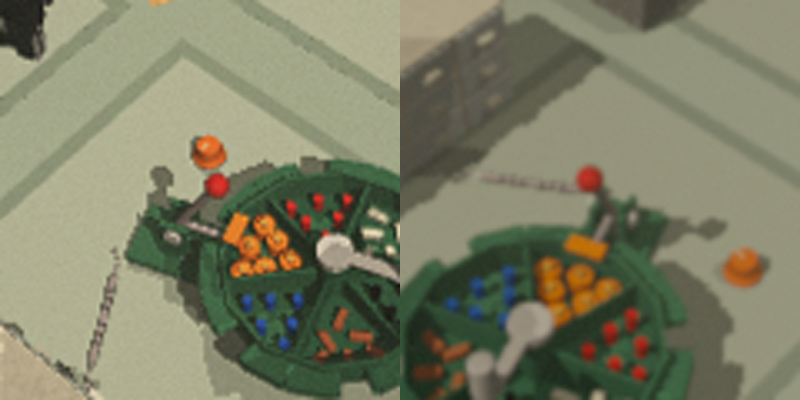

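The lever now leans in over the ring, with its ball at (217,185) and (589,179). The amber tab is at the post, the loose things have not moved, and the arm is clear.

```bash
python3 -c "
from rig import *
print(close_job())"
```

```text
the job is handed in; nothing more can be done
None
```

The carousel is locked with the amber bay at the latch post, no loose thing has measurably moved, and the arm is clear; I handed the job in at about 18 s of the 64 s allowed, and no verdict was returned.

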